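# Nip up the book press with its splined T-key

## Task

Lift the red T-handled key out of its wooden stand, set it on the screw of the green book press, turn it until its splines mesh and slide it fully home, then turn it clockwise (seen from above) until the press is tight. Finish while holding the key: keep it gripped, upright and pressed firmly down on the collar, and do not let go. Leave the glue bottle, the tape roll and the loose textbook where they are.

Things in the scene. Friction and masses are not known exactly. Their poses are not given: they have to be found in the camera images.
- press_key: Loose T-handled key, 0.2 to 0.3 kg, 95 mm tall, upright in its stand. Origin: centre of the socket's open mouth, its underside; z up the stem. Socket 41 mm outside diameter, 38 mm tall; from below a 20 mm bore, 33 mm deep, with six spline slots 7.2 mm wide, one along the key's +x (the way the grip bar lies), the others every 60 degrees. Above it a stem of 16 mm diameter
- key_grip (a point): Centre of the key's red grip, 81 mm above its origin: a flat-sided bar 100 mm long (key's x), 20 mm thick (key's y; grip across it), 28 mm high
- key_stand: Fixed wooden block 85 x 85 x 42 mm with a round blind hole of 45 mm diameter, 32 mm deep, in its top; the key's socket stands in it, with its mouth 10 mm above the table. Origin: centre of the block's underside
- press: Fixed green book press with two textbooks clamped in it, 220 x 300 mm base (long side along its y), two upright columns 180 mm tall at y +-127 mm, crosshead (46 mm wide, top face at 165 mm) between them. Origin: centre of the base's underside; the vertical screw is at its centre
- seat_collar: Dark steel collar, 48 mm diameter, on the press screw and turning with it. Origin: on the screw's axis in the collar's top face, 178 mm above the table, where the key's mouth rests when fully home; z up. Above it six splines: 28 mm across, 5 mm wide, 20 mm high (top 2 mm only 3 mm wide), one along the collar's +x (white stripe on the collar), the others every 60 degrees
- screw_nose (a point): Tip of the screw's round pilot nose, 31 mm above the collar: 18 mm diameter, tapered to 10 mm over its top 5 mm, 11 mm above the splines. An unmeshed key rests on the splines 20 mm above the collar; meshed it has about 5 degrees of play either way
- press_spindle (a joint): Turn of the press screw in rad: negative while loose (starts between -0.95 and -0.45), grows when turned clockwise seen from above, 0 at the stop, where the press is tight; turning takes about 0.2 N m and it stays where it is left. The splines are greased; the collar is dry steel
- glue_bottle: Bystander: white bottle with a blue label, 48 mm diameter, 120 mm tall. Origin: centre of its underside
- tape_roll: Bystander: dark red roll of book tape lying flat, 84 mm diameter, 38 mm high. Origin: centre of its underside
- textbook: Bystander: yellow textbook lying flat, 150 x 210 x 28 mm (long side along its y). Origin: centre of its underside
There are look-alikes about, which are no part of the job. Leave any yellow look-alike of the press_key alone.

How it is judged:
By the outcome, as a careful person would: the job done as asked, in the order asked, and still so for the second after the job is handed in, while the arm keeps its last pose, push and grip.
It also fails if it takes over 45 s, if anything falls off the work surface, if the arm or the gripper's body presses on something with over 40 N, if the wrist force passes 120 N, or if a joint passes its speed limit or range.

## Robot

A 7-joint arm with a two-finger parallel gripper is mounted at the origin on the work surface. World frame = base frame: x ahead of the robot, y to its left, z up, the work surface at z = 0. Lengths are in m, angles in degrees, forces in N, time in s.
With the tool pointing down it reaches from about 0.35 to 0.9 m from the base axis. Payload 7.2 kg.
Tool frame: the origin (TCP) lies at the very end of the fingers, on their centre line; the grasp point (between the pads) lies r.pinch_z behind it (r.pinch_z is the distance from the TCP to the grasp point, in m); z points along the fingers, y is the line along which they close (so a half turn about z gives the same grasp; the last joint's range is limited). The gripper opens to 88 mm and grips with 3 to 60 N. Pads are 20 mm wide; open, the fingers measure 115 mm over their backs; the gripper's body (75 mm by 178 mm) begins 61 mm behind the grasp point.
Start: joints at [-77.991, 23.554, -0.728, 91.456, 0.321, 64.991, -4.71], TCP at [0.171, 0.601, 0.223] pointing down, gripper open.
Joint ranges: [-169.25, 169.25], [-16.82, 113.86], [-84.01, 82.57], [7.8, 145.47], [-59.2, 239.2], [7.22, 106.19], [-163.78, 163.78]. Speed limits (degrees/s): [136.94, 136.94, 172.46, 172.46, 180, 180, 180].

## Interface

Orientations are given as [roll, pitch, yaw] about the fixed x, y, z axes, in that order (R = Rz(yaw) Ry(pitch) Rx(roll)).
In Python, from plant import r gives the robot as it stands.
- The arm moves only by the shell command python3 -m creep 'ROWS'. ROWS is JSON, a list of rows, each an object with "xyz": the shift along the tool's x, y, z in cm, a list of three; "angular": the turn, a rotation vector about the tool's x, y, z in degrees, a list of three; "fingers": the closure, from 0 (fully open) to 1 (shut). In form: [{"xyz": [tx, ty, tz], "angular": [rx, ry, rz], "fingers": fingers}, ...]. A call has 1 to 20 rows; each row is the pose to reach, as a shift and turn from the pose commanded when the call began, along the tool's axes at that moment; what a row does not reach only later rows make up. A row lasts 1/10 s, in which the tool goes at most 50 mm and 8.59 degrees, less where a joint would pass 70% of its speed; a pose out of reach is approached as far as the arm can. A call with a gripper value outside its range is refused whole. The fingers move at their own pace and stop on an object; the grip force is fixed at half the most. Time passes only in rows, so rows that repeat a pose let the fingers close. It gives the time, the measured TCP pose, the force, the opening and the grip force at its end, in the units of the state.
- r.read_state(): the state, without advancing time (a new reading comes with each control period).
- r.grab_frame(name): name is "scene" or "top" or "wrist"; returns (picture, depth): 384x512x3 uint8, red, green, blue; 384x512 float32, m along the optical axis (not along the pixel's ray), 0 where there is no reading.
- r.get_calibration(name): a dict with "camera_matrix" (3x3 intrinsics, pixels), "D" ([k1, k2, p1, p2, k3] as OpenCV has them; the pictures are not rectified), "origin" and "attitude" of the camera in the world. Camera axes: x right, y down, z forward; pixel columns grow to the right and rows downward; lengths in m; the calibration is good to about 2 mm. A picture is of the moment at which its call begins: read the wrist's pose just before it. get_calibration takes no time and is no camera call; for the wrist camera it gives the pose at the moment of the call.
- r.job_done(): hands the job in; it is judged then, once.
The state is a dict: "time_s": time; "qpos": joint angles; "qd": joint speeds; "joint_efforts": joint torques, N m; "position": TCP position; "tcp_rot": TCP orientation; "contact_force": force on the tool from outside, world axes, zero at the start; "wrist_torque": the same for the moment, N m; "opening": finger opening in m; "gripper_force": force on a finger pad.
Only numpy, scipy, OpenCV 4.12 (cv2) and the standard library are available. Lean on these libraries where they do the work, as an engineer would, in place of code of your own. Each camera call takes 0.05 s, during which the arm holds its last target. There are 200 camera calls.

## Working session

There is one attempt and no reset: what is moved stays moved. The work goes in short steps, Python scripts to look and compute and a shell command to move; the robot and the scene stay as the last step left them, time stands still between calls to the robot, and variables do not carry over. Pictures are saved under pics/ and viewed, at most 10 in all, crops included, and the job is handed in when it is done.

```bash
ls; mkdir -p pics
python3 - <<'E'
from plant import r
import cv2,numpy as np
s=r.read_state();print(s['position'],s['tcp_rot'],s['opening'],s['time_s'],r.pinch_z)
for n in ['scene','top']:
    p,d=r.grab_frame(n);cv2.imwrite(f'pics/{n}0.png',p[:,:,::-1]);np.save(f'pics/{n}0.npy',d);np.save(f'pics/{n}0rgb.npy',p)
    c=r.get_calibration(n);print(n,c)
E
```

```text
pics
[0.17130279 0.60053936 0.221808  ] [-1.79907787e+02  5.74951567e-03  1.64084582e+02] 0.08744823256575684 0.0 0.0187
scene {'camera_matrix': array([[403.7181301 ,   0.        , 252.84426378],
       [  0.        , 403.7181301 , 193.06947648],
       [  0.        ,   0.        ,   1.        ]]), 'D': array([0.010195, 0.      , 0.      , 0.      , 0.      ]), 'origin': array([ 1.2354846 , -0.09281356,  1.12149345]), 'attitude': array([-1.44670649e+02,  2.45271347e-02,  8.33555616e+01])}
top {'camera_matrix': array([[364.44342526,   0.        , 254.7925006 ],
       [  0.        , 364.44342526, 193.36553151],
       [  0.        ,   0.        ,   1.        ]]), 'D': array([-0.11940476,  0.        ,  0.        ,  0.        ,  0.        ]), 'origin': array([ 0.38123637, -0.0070674 ,  1.40182845]), 'attitude': array([-172.51699699,    0.54229892,  -88.61032516])}
```

View pics/scene0.png

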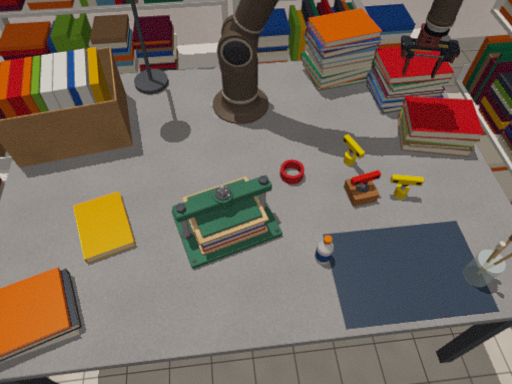

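View pics/top0.png

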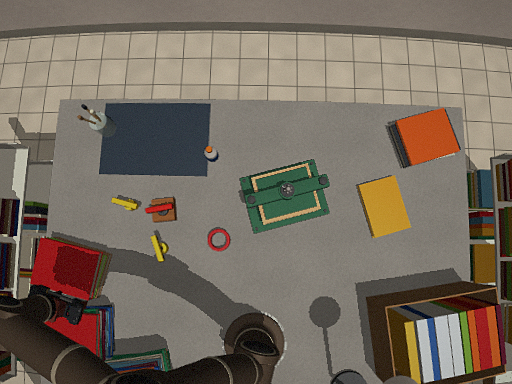

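Candidates for the key are the red bar in the wooden stand (scene 365,178; top 160,209), which matches, and two yellow look-alikes (scene 352,148 and 407,181; top 159,247 and 125,202), which don't. Other red things are the tape roll (scene 292,171) and the books. The press screw is at scene (223,190), top (287,190).

```bash
cat > h.py <<'E'
import numpy as np,cv2
from scipy.spatial.transform import Rotation as Ro
def rays(c,uv):
    uv=np.array(uv,float).reshape(-1,1,2)
    n=cv2.undistortPoints(uv,c['camera_matrix'],c['D']).reshape(-1,2)
    return np.c_[n,np.ones(len(n))]
def R(c): return Ro.from_euler('xyz',c['attitude'],degrees=True).as_matrix()
def pts(c,uv,z):  # z optical depth
    return c['origin']+(rays(c,uv)*np.array(z).reshape(-1,1))@R(c).T
def plane(c,uv,h):
    d=rays(c,uv)@R(c).T
    return c['origin']+d*((h-c['origin'][2])/d[:,2])[:,None]
def tri(cs,uvs):
    A=np.zeros((3,3));b=np.zeros(3)
    for c,uv in zip(cs,uvs):
        d=(rays(c,uv)@R(c).T)[0];d/=np.linalg.norm(d);P=np.eye(3)-np.outer(d,d);A+=P;b+=P@c['origin']
    return np.linalg.solve(A,b)
def redmask(p):
    h=cv2.cvtColor(p,cv2.COLOR_RGB2HSV)
    return (((h[...,0]<6)|(h[...,0]>174))&(h[...,1]>170)&(h[...,2]>90))
E
python3 - <<'E'
from plant import r
from h import *
cs={n:r.get_calibration(n) for n in('scene','top')}
box={'scene':(340,395,165,192),'top':(140,180,198,222)}
cen={}
for n in cs:
    p=np.load(f'pics/{n}0rgb.npy');d=np.load(f'pics/{n}0.npy')
    x0,x1,y0,y1=box[n];m=redmask(p);mm=np.zeros_like(m);mm[y0:y1,x0:x1]=m[y0:y1,x0:x1]
    v,u=np.nonzero(mm);P=pts(cs[n],np.c_[u,v],d[v,u])
    top=P[:,2]>np.percentile(P[:,2],90)-0.006
    T=P[top];(cx,cy),wh,a=cv2.minAreaRect((T[:,:2]*1000).astype(np.float32))
    print(n,len(P),'z',np.percentile(P[:,2],[5,50,95]),'top',T.mean(0),cx,cy,wh,a)
    e=np.linalg.eigh(np.cov(T[:,:2].T))[1][:,-1];print('axis',np.degrees(np.arctan2(e[1],e[0]))%180)
    cen[n]=(u.mean(),v.mean())
print('tri key',tri(cs.values(),[cen[n] for n in cs]))
print('tri nose',tri(cs.values(),[(223,187),(287,187)]))
for n,uv in(('scene',(223,190)),('top',(287,189))):
    d=np.load(f'pics/{n}0.npy');print(n,pts(cs[n],[uv],d[uv[1],uv[0]]),plane(cs[n],[uv],.2))
p=np.load('pics/top0rgb.npy')[155:245,225:345];q=np.load('pics/scene0rgb.npy')[135:215,320:440]
cv2.imwrite('pics/crop1.png',cv2.resize(np.vstack([p,np.pad(q,((0,0),(0,0),(0,0)))]),None,fx=3.5,fy=3.5,interpolation=2)[:,:,::-1])
E
```

```text
scene 202 z [0.08563195 0.10126094 0.10563483] top [0.4990773  0.35105874 0.10940192] 838.154296875 126.98684692382812 (74.35252380371094, 905.1002807617188) 56.35272979736328
axis 144.71228708882524
top 145 z [0.09721341 0.1029147  0.10785638] top [0.49059112 0.3547673  0.104008  ] 490.56072998046875 356.0066833496094 (18.717926025390625, 94.55268859863281) 12.376832008361816
axis 102.41972049759511
tri key [0.49121996 0.35753062 0.09274943]
tri nose [ 0.56150432 -0.0985587   0.20742642]
scene [[ 0.56515608 -0.09979889  0.19826919]] [[ 0.56641277 -0.09978579  0.2       ]]
top [[ 0.55547541 -0.09856391  0.20303804]] [[ 0.55591698 -0.09879579  0.2       ]]
```

View pics/crop1.png

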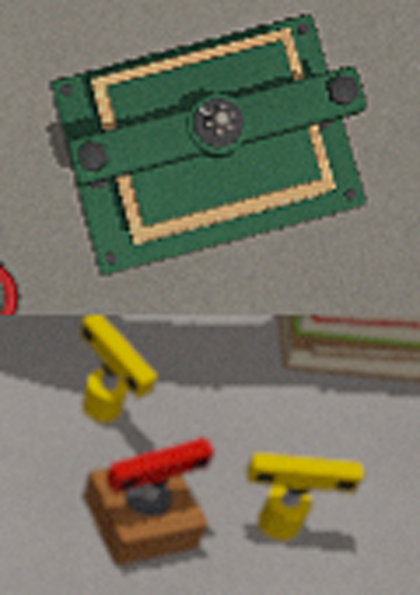

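The press crop shows the splined screw in the crosshead. The red bar sits in the wooden block with a dark socket below it, and the yellow ones stand free, so the red one is the target (top at z about 0.105, as expected).

```bash
cat >> h.py <<'E'
def rel(pos,yaw=None):
    "shift (cm) and turn (deg) in tool axes to a pointing-down pose, from the measured pose"
    from plant import r
    s=r.read_state();A=Ro.from_euler('xyz',s['tcp_rot'],degrees=True)
    if yaw is None: yaw=s['tcp_rot'][2]
    B=Ro.from_euler('xyz',[180,0,yaw],degrees=True)
    print('xyz',np.round(A.inv().apply(np.array(pos)-s['position'])*100,2),'ang',np.round((A.inv()*B).as_rotvec(degrees=True),2))
E
python3 - <<'E'
from h import *
from plant import r
rel([.490,.356,.25],102)
s=r.read_state();A=Ro.from_euler('xyz',s['tcp_rot'],degrees=True);c=r.get_calibration('wrist')
print('cam in tool',A.inv().apply(c['origin']-s['position']),(A.inv()*Ro.from_euler('xyz',c['attitude'],degrees=True)).as_matrix().round(3),c['camera_matrix'],c['D'])
E
```

```text
xyz [-37.36 -14.79  -2.78] ang [-7.000e-02  4.000e-02  6.209e+01]
cam in tool [ 0.07844703  0.00076781 -0.16198323] [[ 0.    -0.958 -0.285]
 [ 1.     0.001 -0.001]
 [ 0.001 -0.285  0.958]] [[264.9639182    0.         252.99947271]
 [  0.         264.9639182  186.33474407]
 [  0.           0.           1.        ]] [0.0217219 0.        0.        0.        0.       ]
```

```bash
python3 -m creep '[{"xyz":[-37.4,-14.8,-2.8],"angular":[0,0,62],"fingers":0},{"xyz":[-37.4,-14.8,-2.8],"angular":[0,0,62],"fingers":0},{"xyz":[-37.4,-14.8,-2.8],"angular":[0,0,62],"fingers":0},{"xyz":[-37.4,-14.8,-2.8],"angular":[0,0,62],"fingers":0},{"xyz":[-37.4,-14.8,-2.8],"angular":[0,0,62],"fingers":0},{"xyz":[-37.4,-14.8,-2.8],"angular":[0,0,62],"fingers":0},{"xyz":[-37.4,-14.8,-2.8],"angular":[0,0,62],"fingers":0},{"xyz":[-37.4,-14.8,-2.8],"angular":[0,0,62],"fingers":0},{"xyz":[-37.4,-14.8,-2.8],"angular":[0,0,62],"fingers":0},{"xyz":[-37.4,-14.8,-2.8],"angular":[0,0,62],"fingers":0},{"xyz":[-37.4,-14.8,-2.8],"angular":[0,0,62],"fingers":0},{"xyz":[-37.4,-14.8,-2.8],"angular":[0,0,62],"fingers":0}]'
cat > look.py <<'E'
import sys
from plant import r
from h import *
s=r.read_state();print('q',s['qpos'].round(1),'pos',s['position'],s['tcp_rot'],'t',s['time_s'],'F',s['contact_force'].round(1),s['wrist_torque'].round(2))
c=r.get_calibration('wrist');p,d=r.grab_frame('wrist');n=sys.argv[1]
np.savez(f'pics/{n}.npz',p=p,d=d,**c);cv2.imwrite(f'pics/{n}.png',p[:,:,::-1])
E
python3 look.py w1
python3 - <<'E'
from h import *
z=np.load('pics/w1.npz');p,d=z['p'],z['d'];m=redmask(p)&(d>0)
v,u=np.nonzero(m);P=pts(z,np.c_[u,v],d[v,u]);k=(np.abs(P[:,0]-.49)<.1)&(np.abs(P[:,1]-.356)<.1);P=P[k]
print(len(P),np.percentile(P[:,2],[5,50,95]))
T=P[P[:,2]>np.percentile(P[:,2],95)-.006]
(cx,cy),wh,a=cv2.minAreaRect((T[:,:2]*1000).astype(np.float32));e=np.linalg.eigh(np.cov(T[:,:2].T))[1][:,-1]
print(T.mean(0),cx,cy,wh,a,np.degrees(np.arctan2(e[1],e[0]))%180)
E
```

```text
time_s: 1.3
position: [0.4889, 0.3577, 0.2503]
tcp_rot: [-179.9, -0.0, 102.3]
contact_force: [0.7, 0.3, -0.7]
opening: 0.0881
gripper_force: 0.0
q [-55.1  20.8  19.3  93.2  -7.4  67.2 -21.8] pos [0.48890686 0.35768305 0.25028709] [-1.79940527e+02 -2.36265594e-02  1.02261501e+02] t 1.3 F [ 0.7  0.3 -0.7] [-0.08  0.06  0.05]
1286 [0.10287293 0.10479636 0.10610832]
[0.48995807 0.36225974 0.10477899] 490.73028564453125 359.8118591308594 (18.753793716430664, 96.07708740234375) 11.904154777526855 101.88586312031333
```

View pics/w1.png

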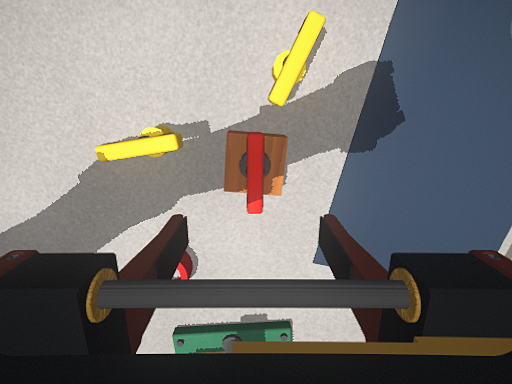

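The red bar is centred at pixel (255,172), aligned between the fingers (180 and 325). The yellow look-alikes are at (140,145) and (297,58), well clear. The measured top of 0.105 matches the text.

```bash
python3 -c "
from h import *
rel([.4905,.359,.072],101.9)"
```

```text
xyz [ 0.1   0.19 17.83] ang [-0.05 -0.02  0.35]
```

```bash
python3 -m creep '[{"xyz":[0.1,0.2,5],"angular":[0,0,0.4],"fingers":0},{"xyz":[0.1,0.2,10],"angular":[0,0,0.4],"fingers":0},{"xyz":[0.1,0.2,14],"angular":[0,0,0.4],"fingers":0},{"xyz":[0.1,0.2,16.5],"angular":[0,0,0.4],"fingers":0},{"xyz":[0.1,0.2,17.8],"angular":[0,0,0.4],"fingers":0},{"xyz":[0.1,0.2,17.8],"angular":[0,0,0.4],"fingers":0},{"xyz":[0.1,0.2,17.8],"angular":[0,0,0.4],"fingers":0}]'
python3 -m creep '[{"xyz":[0,0,0],"angular":[0,0,0],"fingers":1},{"xyz":[0,0,0],"angular":[0,0,0],"fingers":1},{"xyz":[0,0,0],"angular":[0,0,0],"fingers":1},{"xyz":[0,0,0],"angular":[0,0,0],"fingers":1},{"xyz":[0,0,0],"angular":[0,0,0],"fingers":1},{"xyz":[0,0,0],"angular":[0,0,0],"fingers":1},{"xyz":[0,0,0],"angular":[0,0,0],"fingers":1},{"xyz":[0,0,0],"angular":[0,0,0],"fingers":1},{"xyz":[0,0,0],"angular":[0,0,0],"fingers":1},{"xyz":[0,0,0],"angular":[0,0,0],"fingers":1}]'
```

```text
time_s: 2.05
position: [0.4926, 0.3584, 0.0738]
tcp_rot: [179.9, -0.0, 101.7]
contact_force: [0.9, 0.1, -0.3]
opening: 0.0878
gripper_force: 0.0
time_s: 3.05
position: [0.4921, 0.3575, 0.0725]
tcp_rot: [-180.0, 0.0, 101.7]
contact_force: [-0.1, 0.5, -1.8]
opening: 0.0198
gripper_force: 30.0
```

```bash
python3 -m creep '[{"xyz":[0,0,-1],"angular":[0,0,0],"fingers":1},{"xyz":[0,0,-2],"angular":[0,0,0],"fingers":1},{"xyz":[0,0,-3],"angular":[0,0,0],"fingers":1},{"xyz":[0,0,-4.5],"angular":[0,0,0],"fingers":1},{"xyz":[0,0,-7],"angular":[0,0,0],"fingers":1},{"xyz":[0,0,-11],"angular":[0,0,0],"fingers":1},{"xyz":[0,0,-15],"angular":[0,0,0],"fingers":1},{"xyz":[0,0,-19],"angular":[0,0,0],"fingers":1},{"xyz":[0,0,-23],"angular":[0,0,0],"fingers":1},{"xyz":[0,0,-25],"angular":[0,0,0],"fingers":1},{"xyz":[0,0,-26],"angular":[0,0,0],"fingers":1},{"xyz":[0,0,-26],"angular":[0,0,0],"fingers":1}]'
python3 - <<'E'
from h import *
# viewpoint: tool x toward the screw; screw ~14 cm ahead of the TCP
yaw=60.;s=np.array([.561,-.0985]);t=s-.13*np.array([np.cos(np.radians(yaw)),np.sin(np.radians(yaw))]);print(t,np.hypot(*t))
rel([*t,.335],yaw); rel([.561,-.0985,.335],80)
E
```

```text
time_s: 4.25
position: [0.4925, 0.3576, 0.3343]
tcp_rot: [179.9, -0.1, 101.7]
contact_force: [-0.0, 0.2, -2.3]
opening: 0.0196
gripper_force: 30.0
[ 0.496     -0.2110833] 0.539047456715009
xyz [-55.76 -11.17  -0.17] ang [ 0.09 -0.12 41.68]
xyz [-46.05  -2.52  -0.14] ang [ 0.1  -0.1  21.68]
```

```bash
python3 -m creep '[{"xyz":[-56,-2.5,0],"angular":[0,0,22],"fingers":1},{"xyz":[-56,-2.5,0],"angular":[0,0,22],"fingers":1},{"xyz":[-56,-2.5,0],"angular":[0,0,22],"fingers":1},{"xyz":[-56,-2.5,0],"angular":[0,0,22],"fingers":1},{"xyz":[-56,-2.5,0],"angular":[0,0,22],"fingers":1},{"xyz":[-56,-2.5,0],"angular":[0,0,22],"fingers":1},{"xyz":[-56,-2.5,0],"angular":[0,0,22],"fingers":1},{"xyz":[-56,-2.5,0],"angular":[0,0,22],"fingers":1},{"xyz":[-56,-2.5,0],"angular":[0,0,22],"fingers":1},{"xyz":[-56,-2.5,0],"angular":[0,0,22],"fingers":1},{"xyz":[-56,-2.5,0],"angular":[0,0,22],"fingers":1},{"xyz":[-56,-2.5,0],"angular":[0,0,22],"fingers":1},{"xyz":[-56,-2.5,0],"angular":[0,0,22],"fingers":1},{"xyz":[-56,-2.5,0],"angular":[0,0,22],"fingers":1},{"xyz":[-56,-2.5,0],"angular":[0,0,22],"fingers":1}]'
python3 look.py w2
```

```text
time_s: 5.75
position: [0.5814, -0.1935, 0.332]
tcp_rot: [-179.9, -0.1, 79.8]
contact_force: [1.1, 0.4, -1.8]
opening: 0.0202
gripper_force: 30.0
q [-13.9  20.9  39.1  86.  -13.3  77.9  15.9] pos [ 0.58136602 -0.19350521  0.33199201] [-1.79935942e+02 -6.43901021e-02  7.98486771e+01] t 5.75 F [ 1.1  0.4 -1.8] [-0.06  0.05  0.03]
```

View pics/w2.png

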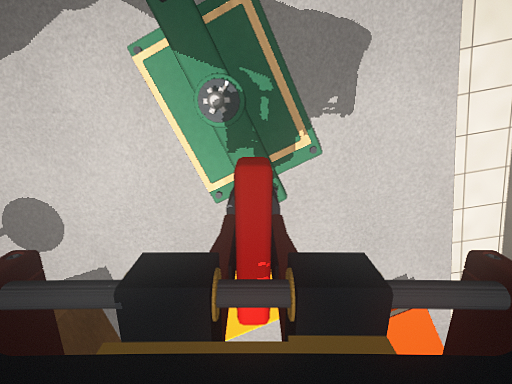

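The splined screw is at pixel (217,100) and the red grip held by the fingers at (253,240), upright. I'll zoom in on the collar, rectified to its height.

```bash
cat > ortho.py <<'E'
import sys
from h import *
n=sys.argv[1];z=np.load(f'pics/{n}.npz');p,d=z['p'],z['d']
c0=np.array([float(sys.argv[2]),float(sys.argv[3])])
out=[]
for h in (.178,.197):
    g=np.arange(-.03,.03,.0002);X,Y=np.meshgrid(c0[0]+g,c0[1]-g)  # right=+x, up=+y
    W=np.stack([X,Y,np.full_like(X,h)],-1).reshape(-1,3)
    q=(W-z['origin'])@R(z);uv=cv2.projectPoints(q,np.zeros(3),np.zeros(3),z['camera_matrix'],z['D'])[0].reshape(len(g),len(g),2).astype(np.float32)
    o=cv2.remap(p,uv[...,0],uv[...,1],cv2.INTER_CUBIC);o=cv2.convertScaleAbs(o,alpha=1.6)
    cv2.drawMarker(o,(150,150),(255,0,0),0,8);out.append(o)
cv2.imwrite(f'pics/{n}_o.png',cv2.resize(np.hstack(out),(800,400))[:,:,::-1])
v,u=np.mgrid[60:150,170:270];v,u=v.ravel(),u.ravel();P=pts(z,np.c_[u,v],d[v,u]);k=np.linalg.norm(P[:,:2]-c0,axis=1)<.035;P=P[k];
for a,b in((.170,.183),(.193,.203),(.204,.215)):
    Q=P[(P[:,2]>a)&(P[:,2]<b)]
    if len(Q):
        e=cv2.minEnclosingCircle((Q[:,:2]*1000).astype(np.float32));print(a,len(Q),Q.mean(0).round(4),e)
E
python3 ortho.py w2 .561 -.0985
```

```text
0.17 1653 [ 0.5585 -0.1013  0.1754] ((557.1372680664062, -101.4551773071289), 29.928869247436523)
0.193 165 [ 0.5583 -0.1017  0.1972] ((557.4560546875, -101.20914459228516), 14.319228172302246)
0.204 225 [ 0.5575 -0.1019  0.2075] ((557.148193359375, -101.79788970947266), 8.70112419128418)
```

View pics/w2_o.png

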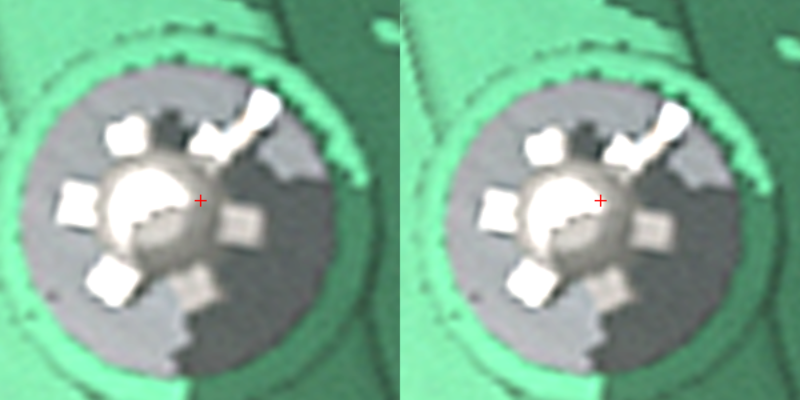

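The six splines are clear. They lie at 54.4° mod 60, the white stripe points at about 54°, and the screw axis is near (0.5575, -0.1013). Next I'll measure the held bar in the tool frame with the same camera.

```bash
cat > bar.py <<'E'
import sys
from h import *
from plant import r
z=np.load(f'pics/{sys.argv[1]}.npz');s=r.read_state();A=Ro.from_euler('xyz',s['tcp_rot'],degrees=True)
p,d=z['p'],z['d'];m=redmask(p)&(d>0);v,u=np.nonzero(m);P=A.inv().apply(pts(z,np.c_[u,v],d[v,u])-s['position'])
P=P[(abs(P[:,0])<.08)&(abs(P[:,1])<.02)];t=np.percentile(P[:,2],10);print('top z',t,len(P))
T=P[abs(P[:,2]-t)<.004];print('x range',np.percentile(T[:,0],[.3,1,50,99,99.7]))
for a in np.arange(-.05,.05,.01):
    S=T[(T[:,0]>=a)&(T[:,0]<a+.01)]
    if len(S)>20:print(round(a,3),len(S),np.percentile(S[:,1],[1,99]).round(4),S[:,1].mean().round(4),S[:,2].mean().round(4))
print('screw in tool',A.inv().apply(np.array([.5575,-.1013,.209])-s['position']))
E
python3 bar.py w2
```

```text
top z -0.03286730689534469 4787
x range [-0.04570338 -0.04432986  0.01792995  0.05086566  0.05127122]
-0.05 224 [-0.0084  0.009 ] -0.0001 -0.0321
-0.04 269 [-0.0089  0.009 ] -0.0 -0.0321
-0.02 210 [-0.0091  0.0092] -0.0 -0.0319
-0.01 535 [-0.0096  0.0096] -0.0 -0.032
0.0 563 [-0.0095  0.0095] -0.0 -0.032
0.01 590 [-0.0093  0.0093] -0.0 -0.032
0.02 648 [-0.0096  0.0096] 0.0 -0.032
0.03 663 [-0.0094  0.0095] -0.0001 -0.032
0.04 721 [-0.0092  0.0092] 0.0 -0.0319
screw in tool [ 0.08655681 -0.03971251  0.12336748]
```

```bash
python3 -c "
from h import *
rel([.5567,-.1024,.285],54.3)"
```

```text
xyz [ 8.54 -4.04  4.74] ang [-0.05 -0.05 25.55]
```

```bash
python3 -m creep '[{"xyz":[4,-2,0],"angular":[0,0,8],"fingers":1},{"xyz":[8.54,-4.04,0],"angular":[0,0,16],"fingers":1},{"xyz":[8.54,-4.04,1],"angular":[0,0,24],"fingers":1},{"xyz":[8.54,-4.04,3],"angular":[0,0,25.5],"fingers":1},{"xyz":[8.54,-4.04,4.7],"angular":[0,0,25.5],"fingers":1},{"xyz":[8.54,-4.04,4.7],"angular":[0,0,25.5],"fingers":1},{"xyz":[8.54,-4.04,4.7],"angular":[0,0,25.5],"fingers":1},{"xyz":[8.54,-4.04,4.7],"angular":[0,0,25.5],"fingers":1}]'
python3 -c "
from h import *
from plant import r
rel([.5567,-.1024,.285],54.3);rel([.5567,-.1024,.285],54.3);print(r.read_state()['wrist_torque'])"
```

```text
time_s: 6.6
position: [0.5572, -0.1044, 0.2867]
tcp_rot: [179.9, -0.1, 54.2]
contact_force: [0.7, -0.3, -2.2]
opening: 0.0199
gripper_force: 30.0
xyz [ 0.13 -0.16  0.17] ang [ 0.07 -0.06 -0.08]
xyz [ 0.13 -0.16  0.17] ang [ 0.07 -0.06 -0.08]
[-0.08676479  0.03364247 -0.00460527]
```

```bash
python3 -m creep '[{"xyz":[0.13,-0.16,0],"angular":[0,0,0],"fingers":1},{"xyz":[0.13,-0.16,0.3],"angular":[0,0,0],"fingers":1},{"xyz":[0.13,-0.16,0.6],"angular":[0,0,0],"fingers":1},{"xyz":[0.13,-0.16,0.9],"angular":[0,0,0],"fingers":1},{"xyz":[0.13,-0.16,1.2],"angular":[0,0,0],"fingers":1},{"xyz":[0.13,-0.16,1.5],"angular":[0,0,0],"fingers":1},{"xyz":[0.13,-0.16,1.7],"angular":[0,0,0],"fingers":1},{"xyz":[0.13,-0.16,1.7],"angular":[0,0,0],"fingers":1},{"xyz":[0.13,-0.16,1.7],"angular":[0,0,0],"fingers":1}]'
python3 -c "
from h import *
from plant import r
rel([.5567,-.1024,.241],54.3);print(r.read_state()['wrist_torque'])"
```

```text
time_s: 7.5
position: [0.5562, -0.1027, 0.2686]
tcp_rot: [180.0, 0.0, 54.2]
contact_force: [0.1, -0.2, -1.8]
opening: 0.02
gripper_force: 30.0
xyz [0.06 0.02 2.76] ang [ 0.    0.   -0.11]
[-0.06699283  0.06412246  0.0087818 ]
```

```bash
python3 -m creep '[{"xyz":[0.04,0,0.2],"angular":[0,0,0],"fingers":1},{"xyz":[0.04,0,0.4],"angular":[0,0,0],"fingers":1},{"xyz":[0.04,0,0.6],"angular":[0,0,0],"fingers":1},{"xyz":[0.04,0,0.8],"angular":[0,0,0],"fingers":1},{"xyz":[0.04,0,1.0],"angular":[0,0,0],"fingers":1},{"xyz":[0.04,0,1.0],"angular":[0,0,0],"fingers":1}]'
python3 -c "
from h import *
from plant import r
rel([.5567,-.1024,.241],54.3);print(r.read_state()['wrist_torque'])"
```

```text
time_s: 8.1
position: [0.5563, -0.1023, 0.2583]
tcp_rot: [-180.0, 0.0, 54.2]
contact_force: [0.6, 0.1, -1.9]
opening: 0.0196
gripper_force: 30.0
xyz [0.02 0.04 1.73] ang [-0.02  0.01 -0.12]
[-0.02824148  0.08357256  0.01648938]
```

```bash
python3 -m creep '[{"xyz":[0,0,0.25],"angular":[0,0,0],"fingers":1},{"xyz":[0,0,0.5],"angular":[0,0,0],"fingers":1},{"xyz":[0,0,0.75],"angular":[0,0,0],"fingers":1},{"xyz":[0,0,1.0],"angular":[0,0,0],"fingers":1},{"xyz":[0,0,1.2],"angular":[0,0,0],"fingers":1},{"xyz":[0,0,1.4],"angular":[0,0,0],"fingers":1},{"xyz":[0,0,1.5],"angular":[0,0,0],"fingers":1},{"xyz":[0,0,1.5],"angular":[0,0,0],"fingers":1}]'
python3 -c "
from h import *
from plant import r
rel([.5567,-.1024,.241],54.3);print(r.read_state()['wrist_torque'])"
```

```text
time_s: 8.9
position: [0.5564, -0.1024, 0.2435]
tcp_rot: [-180.0, 0.0, 54.2]
contact_force: [-1.1, -0.7, -2.5]
opening: 0.0197
gripper_force: 30.0
xyz [0.02 0.03 0.25] ang [-0.01  0.01 -0.12]
[-0.10210414  0.02758001  0.00904439]
```

```bash
python3 -m creep '[{"xyz":[0,0,0.1],"angular":[0,0,0],"fingers":1},{"xyz":[0,0,0.2],"angular":[0,0,0],"fingers":1},{"xyz":[0,0,0.3],"angular":[0,0,0],"fingers":1},{"xyz":[0,0,0.3],"angular":[0,0,0],"fingers":1},{"xyz":[0,0,0.3],"angular":[0,0,0],"fingers":1}]'
```

```text
time_s: 9.4
position: [0.5564, -0.1023, 0.2406]
tcp_rot: [-180.0, -0.0, 54.2]
contact_force: [0.4, -0.4, -2.2]
opening: 0.0201
gripper_force: 30.0
```

```bash
python3 -m creep '[{"xyz":[0,0,0.1],"angular":[0,0,0],"fingers":1},{"xyz":[0,0,0.2],"angular":[0,0,0],"fingers":1},{"xyz":[0,0,0.2],"angular":[0,0,0],"fingers":1},{"xyz":[0,0,0.2],"angular":[0,0,0],"fingers":1}]'
```

```text
time_s: 9.8
position: [0.5566, -0.1024, 0.2404]
tcp_rot: [180.0, -0.1, 54.2]
contact_force: [-5.1, 2.0, 11.9]
opening: 0.0199
gripper_force: 30.0
```

The key meshed and bottomed at TCP z of about 0.2404, matching the expected 0.241. Now I'll turn it clockwise, which is +z in the tool frame.

```bash
python3 -m creep '[{"xyz":[0,-0.01,0],"angular":[0,0,4],"fingers":1},{"xyz":[0,-0.02,0],"angular":[0,0,8],"fingers":1},{"xyz":[0,-0.03,0],"angular":[0,0,12],"fingers":1},{"xyz":[0,-0.04,0],"angular":[0,0,16],"fingers":1},{"xyz":[0,-0.05,0],"angular":[0,0,20],"fingers":1},{"xyz":[0,-0.05,0],"angular":[0,0,20],"fingers":1},{"xyz":[0,-0.05,0],"angular":[0,0,20],"fingers":1}]'
python3 -c "
from plant import r
s=r.read_state();print(s['wrist_torque'],s['qpos'])"
```

```text
time_s: 10.5
position: [0.5568, -0.1026, 0.2404]
tcp_rot: [179.9, -0.1, 34.2]
contact_force: [-2.8, -0.9, 10.3]
opening: 0.0199
gripper_force: 30.0
[-0.08562982  0.81706708 -0.06423915] [-29.65632671  20.73815827  46.40147142 100.87780229 -16.44066035
  65.26458758 -34.01028549]
```

```bash
python3 -m creep '[{"xyz":[0,-0.01,0],"angular":[0,0,4],"fingers":1},{"xyz":[0,-0.02,0],"angular":[0,0,8],"fingers":1},{"xyz":[0,-0.03,0],"angular":[0,0,12],"fingers":1}]'
python3 -c "
from plant import r
s=r.read_state();print(s['wrist_torque'],s['qpos'][6])"
```

```text
time_s: 10.8
position: [0.5566, -0.1025, 0.2404]
tcp_rot: [179.9, -0.1, 22.0]
contact_force: [-2.0, -0.0, 10.2]
opening: 0.0201
gripper_force: 30.0
[-0.20080087  0.75867445  0.19491347] -44.78301005615358
```

```bash
python3 -m creep '[{"xyz":[0,-0.01,0],"angular":[0,0,4],"fingers":1},{"xyz":[0,-0.02,0],"angular":[0,0,8],"fingers":1}]'
python3 -c "
from plant import r
s=r.read_state();print(s['wrist_torque'],s['qpos'][6])"
```

```text
time_s: 11.0
position: [0.5566, -0.1023, 0.2404]
tcp_rot: [180.0, -0.1, 14.0]
contact_force: [-1.6, -0.6, 9.4]
opening: 0.0201
gripper_force: 30.0
[-0.2111494   0.75723867  0.29563601] -51.81931263639848
```

```bash
python3 -m creep '[{"xyz":[0,-0.01,0],"angular":[0,0,3],"fingers":1},{"xyz":[0,-0.01,0],"angular":[0,0,5],"fingers":1}]'
python3 -c "
from plant import r
s=r.read_state();print(s['wrist_torque'],s['qpos'][6])"
```

```text
time_s: 11.2
position: [0.5566, -0.1022, 0.2404]
tcp_rot: [179.9, -0.1, 9.1]
contact_force: [-2.3, -1.0, 10.2]
opening: 0.0198
gripper_force: 30.5
[-0.29670468  0.78178013  0.87277587] -56.11230123731209
```

```bash
python3 -m creep '[{"xyz":[0,-0.01,0],"angular":[0,0,3],"fingers":1},{"xyz":[0,-0.01,0],"angular":[0,0,5],"fingers":1}]'
python3 -c "
from plant import r
s=r.read_state();print(s['wrist_torque'],s['qpos'][6])"
```

```text
time_s: 11.4
position: [0.557, -0.1021, 0.2404]
tcp_rot: [179.9, -0.2, 4.2]
contact_force: [-0.2, -1.5, 8.9]
opening: 0.0213
gripper_force: 31.8
[-0.06880613 -0.02562336  0.97842097] -60.415879279428765
```

The torque rose from 0.3 to about 0.9 N m at yaw 9°, so the stop has been reached. I'll ease off slightly so the grip squares up, and press down more firmly.

```bash
python3 -m creep '[{"xyz":[0,0,0],"angular":[0,0,-2],"fingers":1},{"xyz":[0,0,0.1],"angular":[0,0,-3],"fingers":1},{"xyz":[0,0,0.2],"angular":[0,0,-3],"fingers":1},{"xyz":[0,0,0.2],"angular":[0,0,-3],"fingers":1},{"xyz":[0,0,0.2],"angular":[0,0,-3],"fingers":1}]'
python3 look.py w3; python3 bar.py w3
```

```text
time_s: 11.9
position: [0.5578, -0.1021, 0.2403]
tcp_rot: [180.0, -0.3, 7.2]
contact_force: [-3.6, 1.1, 24.8]
opening: 0.0207
gripper_force: 29.5
q [-34.   22.6  53.  101.1 -19.8  65.8 -57.7] pos [ 0.55781369 -0.10213309  0.24026868] [179.99014512  -0.33683235   7.22381508] t 11.9 F [-3.6  1.1 24.8] [0.35 1.15 0.37]
top z -0.033219702744505177 4865
x range [-0.04628581 -0.04528412  0.01633394  0.04943674  0.04992296]
-0.05 267 [-0.0071  0.0114] 0.002 -0.0329
-0.04 284 [-0.0072  0.0113] 0.0018 -0.0329
-0.02 235 [-0.0091  0.0098] 0.0005 -0.0324
-0.01 535 [-0.01    0.0097] -0.0 -0.0324
0.0 587 [-0.0105  0.0089] -0.0008 -0.0323
0.01 615 [-0.0113  0.0081] -0.0015 -0.0322
0.02 643 [-0.0117  0.0075] -0.002 -0.0321
0.03 682 [-0.0122  0.0068] -0.0026 -0.032
0.04 717 [-0.0125  0.0061] -0.0033 -0.0316
screw in tool [-0.00040096 -0.000849    0.0312851 ]
```

View pics/w3.png

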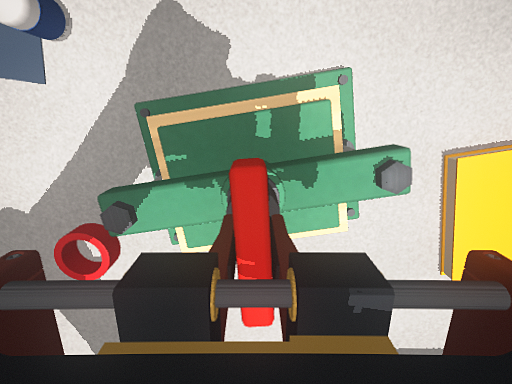

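The wrist view shows the red grip held at (250,240) with the press square below it. The tape roll at (87,250), the textbook and the bottle are undisturbed. The bar has turned about 3° in the pads at the stop, is tilted about 0.5° and still carries 0.37 N m clockwise. I'll hold briefly to check it is stable, then hand in.

```bash
python3 -m creep '[{"xyz":[0,0,0],"angular":[0,0,1],"fingers":1},{"xyz":[0,0,0],"angular":[0,0,1],"fingers":1},{"xyz":[0,0,0],"angular":[0,0,1],"fingers":1},{"xyz":[0,0,0],"angular":[0,0,1],"fingers":1},{"xyz":[0,0,0],"angular":[0,0,1],"fingers":1},{"xyz":[0,0,0],"angular":[0,0,1],"fingers":1}]'
python3 look.py w4; python3 bar.py w4 | tail -12
```

```text
time_s: 12.55
position: [0.5578, -0.1021, 0.2403]
tcp_rot: [180.0, -0.3, 6.3]
contact_force: [-4.2, 1.1, 24.5]
opening: 0.0207
gripper_force: 30.4
q [-34.1  22.6  53.3 101.1 -19.9  65.9 -58.5] pos [ 0.55778769 -0.10209784  0.24026201] [179.98664994  -0.32585441   6.26401702] t 12.55 F [-4.2  1.1 24.5] [0.3  1.16 0.63]
top z -0.033228435750141644 4849
x range [-0.04643104 -0.04524911  0.01622204  0.04945624  0.04998854]
-0.05 275 [-0.0065  0.012 ] 0.0026 -0.0329
-0.04 276 [-0.0067  0.0115] 0.0024 -0.0329
-0.02 233 [-0.0086  0.0102] 0.0009 -0.0324
-0.01 540 [-0.0096  0.0096] 0.0 -0.0324
0.0 581 [-0.0105  0.0089] -0.0008 -0.0323
0.01 599 [-0.0114  0.0082] -0.0017 -0.0322
0.02 648 [-0.0119  0.0069] -0.0023 -0.0321
0.03 679 [-0.0126  0.0063] -0.0032 -0.032
0.04 721 [-0.0132  0.0056] -0.0037 -0.0316
screw in tool [-0.00038057 -0.00082929  0.03126455]
```

One more degree raised the torque to 0.63 N m and the key did not move, so it is firmly at the stop. Everything is stable.

```bash
python3 -c "
from plant import r
print(r.job_done())"
```

```text
the job is handed in; nothing more can be done
None
```

I handed the job in with the key fully home on the collar and turned clockwise to the stop (0.63 N m, no further movement), gripped, within about 0.5° of upright and pressed down at about 25 N; I never touched the bottle, tape roll or textbook.

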